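# Steady the rocking jar crate with a wedge

## Task

The open wooden crate of jars rocks because one of its feet, at the corner with the empty jar place, does not reach the table. Push the loose wooden wedge along the table, thin end first, under that foot until it fills the gap, without lifting the wedge or shoving the crate out of place, and test by pressing down on the big square corner post above the foot: if it still gives, push the wedge in further. Finish while still pressing the post down firmly with the fingertips, the crate standing level and steady on the wedge; leave everything else where it is.

Things in the scene. Friction and masses are not known exactly. Their poses are not given: they have to be found in the camera images.
- crate: Open slatted wooden crate, 200 (x) by 240 (y) mm, 2.7 to 3.9 kg, five fixed jars in its six places; rim 80 mm, jar lids 106 mm high. Origin at table level under its centre, z up; level at rest. Underside at 24 mm on four square feet, 32 by 32 mm, centred at x = +-80, y = +-100 mm. The foot at x = +80, y = +100 is short: at rest it hangs clear of the table, the others stand.
- crate_corner (a point): Centre of the flat top, 40 by 40 mm, of the big corner post above the short foot (crate x +80, y +100, z 80 mm): the place to press. Unwedged, about 5 N here starts to rock the corner down, and 10 to 13 N brings the foot down onto table or wedge; with the gap filled it gives under 1 mm. 8 to 20 N is a fair test. Nearest jars rise 26 mm above it, 60 mm or more from its centre.
- crate_foot (a point): Point at table level straight below the middle of the short foot (crate x +80, y +100, z 0 mm). The foot's flat underside hangs an unknown 6 to 9.5 mm above it when the crate is level; its outer face is 16 mm away towards the crate's +y.
- wedge: Loose plain wooden wedge lying flat, 64 mm wide (x), 110 mm long (y), 80 g. Origin: centre of its underside. Thin nose, 3 mm high, at y = -55 mm; one even slope up to the upright flat back face, 18 mm high, at y = +55 mm. It starts beyond the crate's +y side, nose towards the short foot, its middle up to 10 mm aside of the foot's (along crate x) and turned up to 0.1 rad from the crate.
- wedge_nose (a point): Middle of the wedge's nose edge, at table level. Once the slope meets the foot's lower outer edge the push needed rises sharply, past 5 N; over 8 to 13 N starts to shove the crate. The wedge then stays put under a press.
- wedge_back (a point): Middle of the wedge's back face, 9 mm above the table: the place to push, along the wedge's -y.
- jar: Bystander: standing jar, 60 mm across, 90 mm high, beside the wedge on the crate's -x side. Origin under its centre.
- block: Bystander: flat wooden block, 90 by 64 by 15 mm, of one thickness throughout (not the wedge). Origin under its centre.
- bowl: Bystander: white bowl, 124 mm across, 50 mm high. Origin under its centre.
- mug: Bystander: clay-coloured mug, 76 mm across, 90 mm high. Origin under its centre.
- spoon: Bystander: wooden spoon lying flat.
- tub: Bystander: white tub, 170 mm across, 110 mm high. Origin under its centre.
- can: Bystander: can, 68 mm across, 100 mm high. Origin under its centre.
There are look-alikes about, which are no part of the job. Leave any orange or turquoise look-alike of the wedge alone.

How it is judged:
By the outcome, as a careful person would: the job done as asked, in the order asked, and still so for the second after the job is handed in, while the arm keeps its last pose, push and grip.
It also fails if it takes over 54 s, if anything falls off the work surface, if the arm or the gripper's body presses on something with over 40 N, if the wrist force passes 120 N, or if a joint passes its speed limit or range.

## Robot

A 7-joint arm with a two-finger parallel gripper is mounted at the origin on the work surface. World frame = base frame: x ahead of the robot, y to its left, z up, the work surface at z = 0. Lengths are in mm, angles in rad, forces in N, time in s.
With the tool pointing down it reaches from about 400 to 875 mm from the base axis. Payload 4.4 kg.
Tool frame: the origin (TCP) lies midway between the tips of the shut fingers; the grasp point (between the pads) lies 19 mm behind it; x points along the fingers, z is the direction in which the jaws open and shut, and the axes are right-handed (so a half turn about x gives the same grasp; the last joint's range is limited). The gripper opens to 85 mm and grips with 20 to 120 N. Pads are 22 mm wide; open, the fingers measure 114 mm over their backs; the gripper's body (76 mm by 85 mm) begins 54 mm behind the grasp point. The pads swing forward as they close: fully open they stand 13 mm farther back than shut.
Start: joints at [1.095, 0.628, 0.038, 1.517, -0.027, 0.996, -0.02], TCP at [259.006, -596.183, 198.113] pointing down, gripper open.
Joint ranges: [-3.06, 3.06], [-0.37, 2.12], [-1.25, 1.32], [0.18, 2.47], [-1.1, 4.24], [0.23, 1.98], [-2.94, 2.94]. Speed limits (rad/s): [2.57, 2.57, 3.14, 3.14, 3.14, 3.14, 3.14].

## Interface

Orientations are given as [roll, pitch, yaw] about the fixed x, y, z axes, in that order (R = Rz(yaw) Ry(pitch) Rx(roll)).
In Python, from cell import ctrl gives the robot as it stands. The module is installed in compiled form; this text tells all that it offers.
- The arm moves only by the tool servo_tool, never from a script. Its argument "rows" is a list of rows, each an object of numbers: "dx", "dy", "dz": the shift along the tool's x, y, z in units of 750 mm (1.0 is 750 mm); "wx", "wy", "wz": the turn, a rotation vector about the tool's x, y, z in units of 6 degrees (1.0 is 6 degrees); "fingers": the closure, from 0 (fully open) to 1 (shut). In form: [{"dx": .., "dy": .., "dz": .., "wx": .., "wy": .., "wz": .., "fingers": ..}, ...]. A call has 1 to 5 rows; each row shifts and turns the commanded pose from where the row before left it, along the tool's axes as they then stand; what a row does not reach is not made up. A row lasts 1/8 s, in which the tool goes at most 62.5 mm and 10.7 degrees, less where a joint would pass 70% of its speed; a pose out of reach is approached as far as the arm can. A call with a number of a shift or a turn outside -1 to 1 is refused whole. A call with a gripper value outside its range is refused whole. The fingers move at their own pace and stop on an object; the grip force is fixed at half the most. Time passes only in rows, so rows that do not move let the fingers close. It gives the time, the measured TCP pose, the force and the opening at its end, in the units of the state.
- ctrl.read_state(): the state, without advancing time (a new reading comes with each control period).
- ctrl.get_image(name): name is "scene" or "side" or "wrist"; returns the picture (480x640x3 uint8, red, green, blue); there is no depth.
- ctrl.camera_info(name): a dict with "fovy" (degrees; the focal length in pixels is half the picture's height over the tangent of half this angle, whatever the lens; pixels are square), "cx", "cy" (the principal point, pixels), "k1" (the pictures are not rectified: a ray, as slopes to the right and down, at radius r is drawn at 1 + k1 r^2 times it, then the intrinsics apply), "R" (3x3) and "t" (3): a world point X has camera coordinates R X + t. Camera axes: x right, y down, z forward; pixel columns grow to the right and rows downward; lengths in mm; the calibration is good to about 2 mm. A picture is of the moment at which its call begins: read the wrist's pose just before it. camera_info takes no time and is no camera call; for the wrist camera it gives the pose at the moment of the call.
- ctrl.finish_job(): hands the job in, once; it reports no verdict.
Trained networks look in the newest picture that a camera, given by its name, has taken for a name from the list of things; names that differ only in an ending like _2 or _b are one class to them, and where a whole thing is asked for, a point or a joint stands for the part that bears it (a point fixed in the world has none). Each returns a list of dicts, best first, with "conf" (0 to 1); they miss things now and then, are a little off and sometimes report something else, mostly with a low value. They report only what shows in the picture. A call takes as long as a camera call. They do not tell look-alikes from the thing itself.
- ctrl.search_frame(label, camera): "extent" ([centre column, centre row, width, height] in pixels, round what is visible of it).
- ctrl.silhouettes(label, camera): "region" (480x640 bool, what is visible of it) and "extent" ([centre column, centre row, width, height] in pixels, round what is visible of it).
- ctrl.mark_of(label, camera): "point" ([column, row] in pixels: a listed point, or the origin of a listed thing).
The state is a dict: "clock": time; "qpos": joint angles; "qd": joint speeds; "tau": joint torques, N m; "eef_pos": TCP position; "tool_rot": TCP orientation; "force": force on the tool from outside, world axes, zero at the start; "torque": the same for the moment, N m; "width": finger opening in mm.
Only numpy, scipy, OpenCV 4.12 (cv2) and the standard library are available. Lean on these libraries where they do the work, as an engineer would, in place of code of your own. Each camera call takes 0.05 s, during which the arm holds its last target.

## Working session

There is one attempt and no reset: what is moved stays moved. The work goes in short steps, Python scripts to look and compute and a tool call to move; the robot and the scene stay as the last step left them, time stands still between calls to the robot, and variables do not carry over. Pictures are saved under pics/ and viewed, and the job is handed in when it is done.

Besides the shell and the picture viewer there is one more tool, called as name(argument=value, ...) on one line, values as JSON. servo_tool: Moves the arm, as the interface text tells. Its arguments: {"type":"object","properties":{"rows":{"type":"array"}},"required":["rows"]}

```bash
mkdir -p pics; ls
cat > h.py <<'E'
import numpy as np, cv2
from cell import ctrl
def K(i):
    f=240/np.tan(np.radians(i['fovy'])/2); return f
def ray(i,uv):
    f=K(i); p=np.array([(uv[0]-i['cx'])/f,(uv[1]-i['cy'])/f]); q=p.copy()
    for _ in range(30): q=p/(1+i['k1']*(q@q))
    R=np.array(i['R']);t=np.array(i['t'])
    return -R.T@t, R.T@np.array([q[0],q[1],1])
def onz(i,uv,z):
    o,d=ray(i,uv); return o+d*(z-o[2])/d[2]
def proj(i,X):
    f=K(i);c=np.array(i['R'])@np.array(X,float)+np.array(i['t']);q=c[:2]/c[2];q=q*(1+i['k1']*(q@q))
    return np.array([f*q[0]+i['cx'],f*q[1]+i['cy']])
def save(im,n): cv2.imwrite('pics/'+n,cv2.cvtColor(im,cv2.COLOR_RGB2BGR))
E
python3 - <<'E'
from h import *
np.set_printoptions(precision=1,suppress=True)
s=ctrl.read_state();print(s)
for c in ['scene','side']:
    im=ctrl.get_image(c);save(im,c+'0.png');np.save(c+'0.npy',im);i=ctrl.camera_info(c);print(c,i)
    for l,z in [('crate',0),('crate_corner',80),('crate_foot',0),('wedge',0),('wedge_nose',0),('wedge_back',9),('jar',0),('block',0)]:
        for m in ctrl.mark_of(l,c)[:3]: print(l,m['conf'],np.array(m['point']),onz(i,m['point'],z))
E
```

```text
pics
{'clock': 0.0, 'qpos': array([ 1.1,  0.6,  0. ,  1.5, -0. ,  1. , -0. ]), 'qd': array([ 0., -0.,  0.,  0., -0.,  0., -0.]), 'tau': array([ -0. , -56.3,   1.2, -19.3,   0. ,   0. ,  -0. ]), 'eef_pos': array([ 258.7, -595.5,  197.2]), 'tool_rot': array([-3.1,  1.6,  2. ]), 'force': array([ 0.9, -0.2,  0.3]), 'torque': array([-0., -0.,  0.]), 'width': 85.28085791021164}
scene {'fovy': 44.78481508995432, 'cx': 320.8915682655105, 'cy': 234.94500941957034, 'k1': -0.05822051126496252, 'R': array([[-0.8,  0.7, -0. ],
       [ 0.4,  0.5, -0.8],
       [-0.5, -0.6, -0.6]]), 't': array([ 374.5, -166.9, 1838.5])}
crate 0.86 [313.9 249.7] [515.9  -6.1   0. ]
crate_corner 0.86 [329.5 253.9] [561.  108.6  80. ]
crate_corner 0.68 [294.8 173. ] [ 384.9 -245.5   80. ]
wedge 0.93 [404.7 342.3] [579.  383.5   0. ]
wedge 0.81 [363.3 294.4] [539.  208.8   0. ]
wedge 0.68 [335.2 357.9] [726.4 313.    0. ]
wedge_nose 0.67 [343.9 291.4] [567.3 169.    0. ]
wedge_nose 0.61 [428.1 334.5] [521.7 403.1   0. ]
wedge_nose 0.56 [322.7 373.3] [775.  326.9   0. ]
wedge_back 0.96 [342.8 334. ] [671.7 278.1   9. ]
[... 489 characters left out ...]
9 [280.4 238. ] [571.6  97.4  80. ]
crate_corner 0.72 [493.9 229.7] [ 286.5 -251.6   80. ]
wedge 0.77 [170.9 337.4] [574.2 380.    0. ]
wedge 0.64 [251.6 297.2] [542.7 204.7   0. ]
wedge 0.58 [167.3 266.3] [731.6 296.3   0. ]
wedge_nose 0.91 [173.8 362. ] [525.2 402.8   0. ]
wedge_nose 0.84 [143.6 261.6] [779.1 329.9   0. ]
wedge_nose 0.71 [270.7 275.4] [559.6 140.9  -0. ]
wedge_back 0.93 [236.8 316.2] [521.4 256.2   9. ]
wedge_back 0.89 [189.  273.1] [676.5 271.7   9. ]
wedge_back 0.6 [161.5 314.1] [626.9 368.1   9. ]
jar 0.58 [282.  262.6] [569.9 101.2   0. ]
jar 0.56 [307.1 323.7] [418.9 159.6   0. ]
block 0.89 [272.3 376.7] [378.3 280.2   0. ]
block 0.59 [233.5 314.3] [534.5 256.6   0. ]
```

View pics/scene0.png

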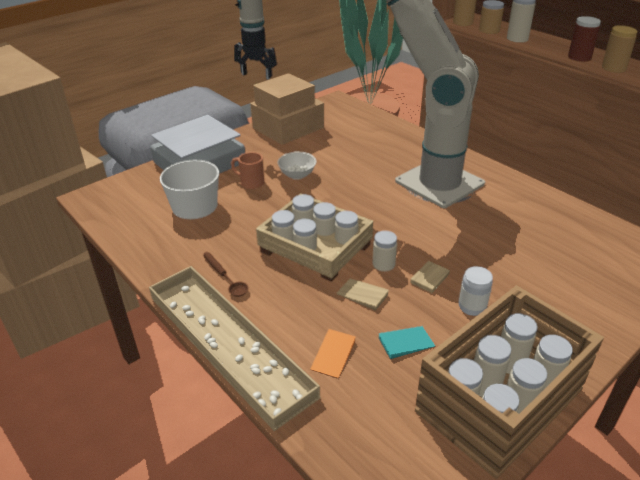

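View pics/side0.png

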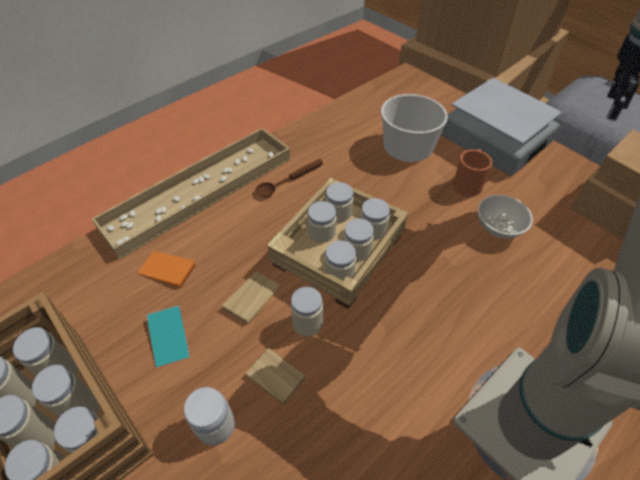

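Run:
```python
import numpy as np,cv2
for c,(x,y) in {'scene':(280,210),'side':(130,200)}.items():
    im=np.load(c+'0.npy')[y:y+190,x:x+240]
    im=cv2.resize(im,None,fx=3.2,fy=3.1,interpolation=cv2.INTER_CUBIC); cv2.imwrite(f'pics/{c}0c.png',im[:,:,::-1])
```

```text
(no output)
```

View pics/scene0c.png

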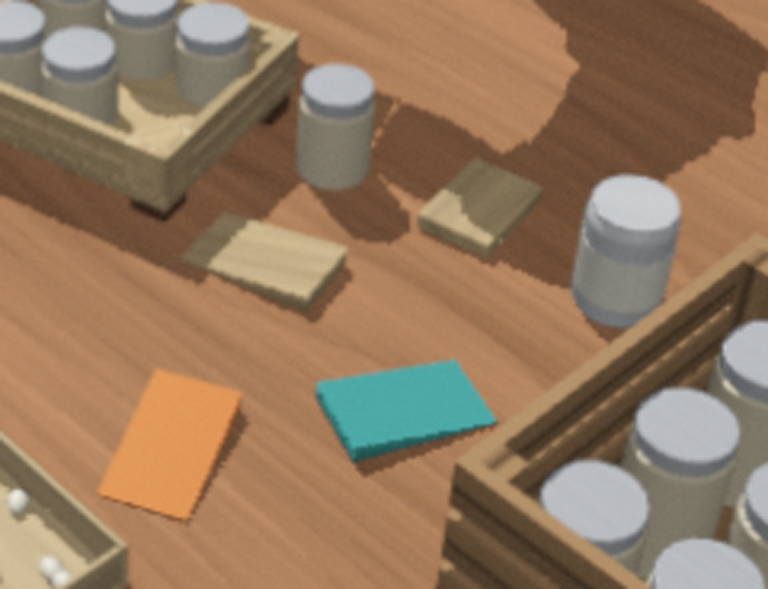

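View pics/side0c.png

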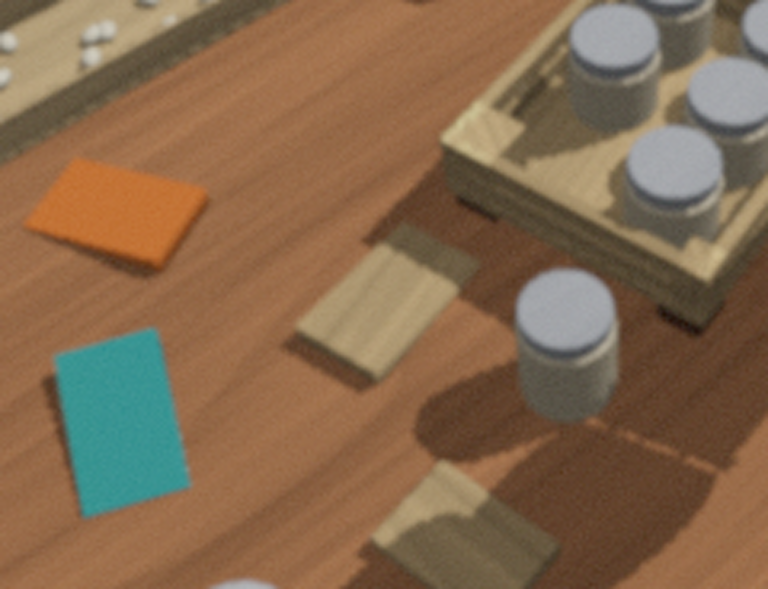

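The orange (scene 333,352) and turquoise (406,341) wedges are look-alikes. The piece at scene (430,277) / side (274,376) is the flat block, of even thickness. The plain wooden sloping piece at scene (363,294) / side (251,297), with its nose toward the short-foot corner, is the wedge. The crops confirm this. Next I fit the poses.

```bash
cat > fit.py <<'E'
from h import *
from scipy.optimize import least_squares
np.set_printoptions(precision=3,suppress=True)
I={c:ctrl.camera_info(c) for c in ['scene','side']}
def T(p,X):
    c,s=np.cos(p[2]),np.sin(p[2]); X=np.array(X,float); return np.array([p[0]+c*X[0]-s*X[1],p[1]+s*X[0]+c*X[1],X[2]])
def fit(obs,p0):
    f=lambda p:np.concatenate([proj(I[c],T(p,X))-uv for c,X,uv in obs])
    r=least_squares(f,p0,loss='soft_l1'); return r.x,f(r.x).reshape(-1,2)
E
python3 - <<'E'
from fit import *
n=-55;b=55
W=[('side',(32,b,18),(224.4,301.9+3)),('side',(-32,b,18),(248.1,320)),('side',(32,n,3),(256.6,271.6)),('side',(-32,n,3),(280,285.5)),
('scene',(-32,n,3),(351.3,279)),('scene',(32,n,3),(337.8,294.5)),('scene',(-32,b,18),(388.1,292.6)),('scene',(32,b,18),(376.3,307.4))]
w,r=fit(W,[545,206,0.2]);print(w,r.tolist())
C=[('scene',(100,120,80),(331.6,261)),('scene',(-100,120,80),(373,222.3)),('scene',(100,-120,80),(258,233)),('side',(100,120,80),(268.4,246.1)),('side',(-100,120,80),(351.9,288.7)),('side',(-100,-120,80),(405,213)),('side',(100,-120,80),(333,180))]
c,r=fit(C,[517,-9,0.2]);print(c,r)
print('corner',T(c,(80,100,80)),'foot',T(c,(80,100,0)),'nose',T(w,(0,n,0)),'back',T(w,(0,b,9)))
for k in I:
    im=np.load(k+'0.npy').copy()
    for p,pts in((w,[(32,n,3),(-32,n,3),(-32,b,18),(32,b,18)]),(c,[(100,120,80),(-100,120,80),(-100,-120,80),(100,-120,80)]),(c,[(100,120,40),(-100,120,40)]),(c,[(60,80,80),(100,80,80),(100,120,80),(60,120,80)])):
        cv2.polylines(im,[np.round([proj(I[k],T(p,X))*16 for X in pts]).astype(np.int32)],True,(255,0,0),1,cv2.LINE_AA,4)
    x,y=(230,150) if k=='scene' else (190,150)
    cv2.imwrite(f'pics/{k}_fit.png',cv2.resize(im[y:y+190,x:x+240],None,fx=3.1,fy=3.1)[:,:,::-1])
E
```

```text
[539.962 205.029   0.271] [[-2.4975694052911024, 0.7497603709646796], [-1.1192253689515894, 0.8538668737303396], [-0.6471260907368901, 0.6682885638775247], [0.11118818491382854, 0.09820770479387875], [-1.6679511835289418, -1.3799176520374772], [-1.6195385254135317, -2.3546313827895915], [0.12915523004471652, -3.4190849321867063], [-0.8984208677834431, -2.737975027013249]]
[507.217 -10.596   0.258] [[ 0.23  -0.631]
 [ 0.286 -2.366]
 [-2.712 -5.087]
 [-1.344 -0.074]
 [-0.317  2.602]
 [ 3.04  -0.12 ]
 [-2.911 -1.754]]
corner [559.072 106.498  80.   ] foot [559.072 106.498   0.   ] nose [554.699 152.04    0.   ] back [525.225 258.018   9.   ]
```

View pics/scene_fit.png

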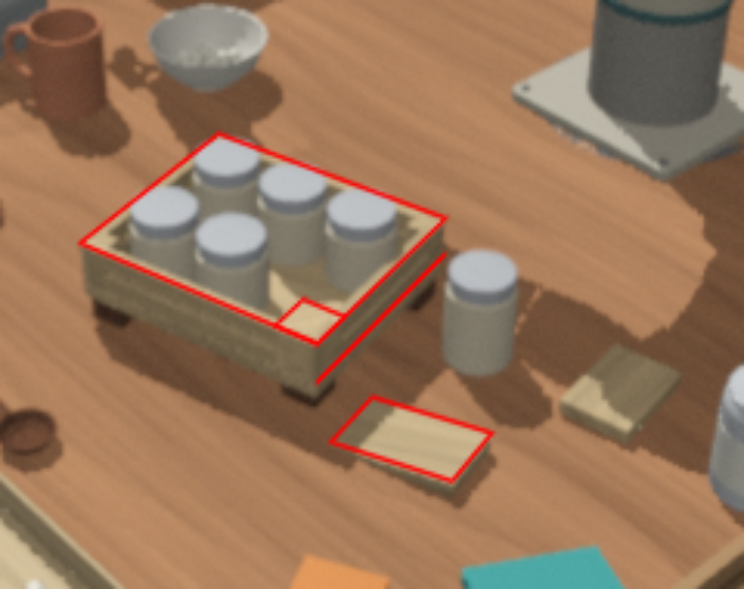

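View pics/side_fit.png

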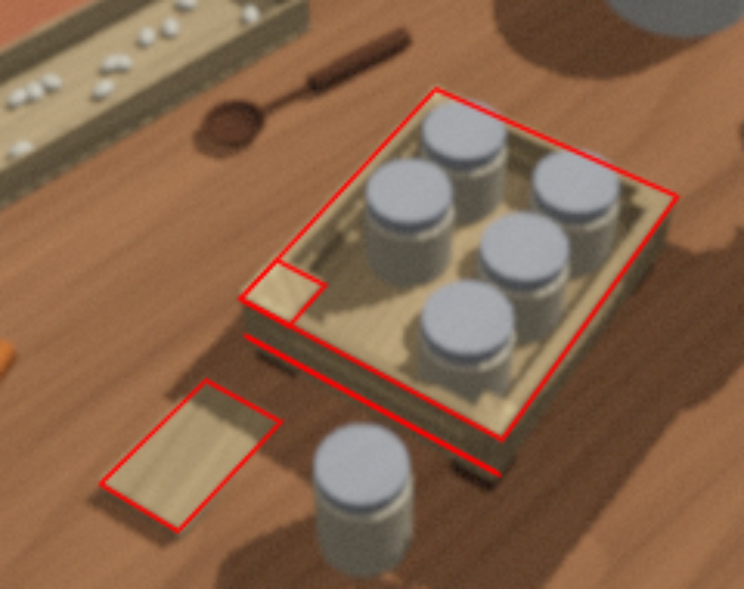

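```bash
cat >> fit.py <<'E'
from scipy.spatial.transform import Rotation as Ro
def plan(target,yawz,n=None):
    """rows to reach TCP target with tool x down and tool z along world angle yawz (mod pi)"""
    s=ctrl.read_state();R=Ro.from_euler('xyz',s['tool_rot']);M=R.as_matrix()
    best=None
    for a in (yawz,yawz+np.pi):
        z=np.array([np.cos(a),np.sin(a),0]);x=np.array([0,0,-1.]);G=np.stack([x,np.cross(z,x),z],1)
        v=(R.inv()*Ro.from_matrix(G)).as_rotvec(degrees=True)
        if best is None or np.linalg.norm(v)<np.linalg.norm(best): best=v
    d=M.T@(np.array(target)-s['eef_pos'])
    print('tool axes (cols)\n',M.round(3),'pos',s['eef_pos'],'F',s['force'],'q',s['qpos'],'t',s['clock'])
    print('tool shift mm',d,'units',d/750,'turn deg',best,'units',best/6)
E
python3 - <<'E'
from fit import *
plan((515,293,200),0.27)
for l,h in (('jar',90),('block',15),('bowl',50),('mug',90),('can',100)):
  for c in I:
    for m in ctrl.search_frame(l,c)[:4]: print(l,c,m['conf'],np.array(m['extent']).round(),onz(I[c],m['extent'][:2],h/2))
E
```

```text
tool axes (cols)
 [[ 0.     0.917  0.398]
 [-0.     0.398 -0.917]
 [-1.     0.     0.   ]] pos [ 259.012 -596.17   198.118] F [-0.737 -0.494  0.64 ] q [ 1.095  0.628  0.039  1.517 -0.027  0.996 -0.02 ] t 0.9
tool shift mm [  -1.873  589.066 -713.55 ] units [-0.002  0.785 -0.951] turn deg [-81.99    0.002  -0.001] units [-13.665   0.     -0.   ]
jar scene 0.8 [385. 248.  26.  40.] [409.836 154.977  45.   ]
jar side 0.71 [309. 311.  35.  43.] [417.976 155.217  45.   ]
jar side 0.51 [252. 297.  53.  50.] [516.278 217.066  45.   ]
jar side 0.46 [413. 127.  66.  70.] [ 659.717 -435.348   45.   ]
jar side 0.43 [339. 243. 144. 138.] [501.23   -3.266  45.   ]
block scene 0.98 [428. 276.  40.  30.] [375.013 275.856   7.5  ]
block side 0.81 [273. 376.  58.  55.] [374.604 280.243   7.5  ]
bowl scene 0.93 [297. 166.  41.  28.] [ 298.947 -345.001   25.   ]
bowl side 0.75 [507. 215.  56.  44.] [ 308.043 -364.177   25.   ]
mug scene 0.63 [248. 171.  30.  36.] [ 449.481 -399.425   45.   ]
mug side 0.69 [471. 176.  38.  53.] [ 436.009 -391.997   45.   ]
can scene 0.91 [474. 292.  31.  50.] [377.965 413.984  50.   ]
can scene 0.69 [227. 275.  46.  45.] [778.253 -23.566  50.   ]
can side 0.84 [210. 416.  47.  54.] [373.483 409.557  50.   ]
```

servo_tool(rows=[{"dy":0.077,"dz":-0.008,"wx":-0.76,"fingers":1},{"dy":0.077,"dz":-0.009,"wx":-0.76,"fingers":1},{"dy":0.077,"dz":-0.01,"wx":-0.76,"fingers":1},{"dy":0.077,"dz":-0.011,"wx":-0.76,"fingers":1},{"dy":0.077,"dz":-0.012,"wx":-0.76,"fingers":1}])

```text
schema error: expected keys dx, dy, dz, wx, wy, wz, fingers
```

servo_tool(rows=[{"dy":0.077,"dz":-0.013,"wx":-0.76,"fingers":1},{"dy":0.077,"dz":-0.014,"wx":-0.76,"fingers":1},{"dy":0.077,"dz":-0.015,"wx":-0.76,"fingers":1},{"dy":0.077,"dz":-0.016,"wx":-0.76,"fingers":1},{"dy":0.077,"dz":-0.017,"wx":-0.76,"fingers":1}])

```text
schema error: expected keys dx, dy, dz, wx, wy, wz, fingers
```

```bash
python3 -c "
from fit import *
plan((515,293,200),0.27)"
```

```text
tool axes (cols)
 [[ 0.     0.917  0.398]
 [-0.     0.398 -0.917]
 [-1.     0.     0.   ]] pos [ 258.997 -596.192  198.134] F [ 0.838  0.225 -0.101] q [ 1.095  0.628  0.039  1.517 -0.027  0.996 -0.02 ] t 1.4
tool shift mm [  -1.87   589.069 -713.581] units [-0.002  0.785 -0.951] turn deg [-81.991   0.003  -0.   ] units [-13.665   0.     -0.   ]
```

servo_tool(rows=[{"dx":0,"dy":0.077,"dz":-0.008,"wx":-0.76,"wy":0,"wz":0,"fingers":1},{"dx":0,"dy":0.077,"dz":-0.009,"wx":-0.76,"wy":0,"wz":0,"fingers":1},{"dx":0,"dy":0.077,"dz":-0.01,"wx":-0.76,"wy":0,"wz":0,"fingers":1},{"dx":0,"dy":0.077,"dz":-0.011,"wx":-0.76,"wy":0,"wz":0,"fingers":1},{"dx":0,"dy":0.077,"dz":-0.012,"wx":-0.76,"wy":0,"wz":0,"fingers":1}])

```text
clock: 2.02
eef_pos: [481.7, -409.3, 198.2]
tool_rot: [0.178, 1.57, -0.582]
force: [0.8, -0.0, 0.1]
width: -0.1
```

servo_tool(rows=[{"dx":0,"dy":0.077,"dz":-0.013,"wx":-0.76,"wy":0,"wz":0,"fingers":1},{"dx":0,"dy":0.077,"dz":-0.014,"wx":-0.76,"wy":0,"wz":0,"fingers":1},{"dx":0,"dy":0.077,"dz":-0.015,"wx":-0.76,"wy":0,"wz":0,"fingers":1},{"dx":0,"dy":0.077,"dz":-0.016,"wx":-0.76,"wy":0,"wz":0,"fingers":1},{"dx":0,"dy":0.077,"dz":-0.017,"wx":-0.76,"wy":0,"wz":0,"fingers":1}])

```text
clock: 2.65
eef_pos: [597.6, -141.4, 198.2]
tool_rot: [0.192, 1.57, -0.17]
force: [0.6, 0.8, -0.2]
width: 0.1
```

```bash
python3 -c "
from fit import *
plan((515,293,200),0.27)"
```

```text
tool axes (cols)
 [[ 0.001  0.355  0.935]
 [-0.     0.935 -0.355]
 [-1.     0.     0.001]] pos [ 597.583 -141.358  198.244] F [ 0.599  0.776 -0.177] q [ 0.3    0.579 -0.182  1.62   0.122  0.953 -0.287] t 2.65
tool shift mm [  -1.897  376.796 -231.325] units [-0.003  0.502 -0.308] turn deg [-36.252   0.053   0.007] units [-6.042  0.009  0.001]
```

servo_tool(rows=[{"dx":0,"dy":0.063,"dz":-0.039,"wx":-0.755,"wy":0,"wz":0,"fingers":1},{"dx":0,"dy":0.066,"dz":-0.034,"wx":-0.755,"wy":0,"wz":0,"fingers":1},{"dx":0,"dy":0.068,"dz":-0.028,"wx":-0.755,"wy":0,"wz":0,"fingers":1},{"dx":0,"dy":0.07,"dz":-0.023,"wx":-0.755,"wy":0,"wz":0,"fingers":1},{"dx":0,"dy":0.072,"dz":-0.017,"wx":-0.755,"wy":0,"wz":0,"fingers":1}])

```text
clock: 3.28
eef_pos: [545.0, 130.8, 198.4]
tool_rot: [-0.042, 1.57, -0.01]
force: [0.5, 0.3, -0.4]
width: -0.5
```

servo_tool(rows=[{"dx":0,"dy":0.073,"dz":-0.011,"wx":-0.755,"wy":0,"wz":0,"fingers":1},{"dx":0,"dy":0.073,"dz":-0.006,"wx":-0.755,"wy":0,"wz":0,"fingers":1},{"dx":0,"dy":0.074,"dz":0,"wx":-0.755,"wy":0,"wz":0,"fingers":1},{"dx":0,"dy":0,"dz":0,"wx":0,"wy":0,"wz":0,"fingers":1}])

```text
clock: 3.78
eef_pos: [512.1, 298.7, 198.5]
tool_rot: [1.429, 1.566, 1.706]
force: [0.7, -0.5, 0.2]
width: -0.1
```

```bash
python3 -c "
from fit import *
plan((515,293,200),0.27)
s=ctrl.read_state();im=ctrl.get_image('wrist');save(im,'wrist1.png');np.save('w1.npy',im)
i=ctrl.camera_info('wrist');np.save('w1i.npy',i,allow_pickle=True)
for l,z in [('wedge_nose',0),('wedge_back',9),('crate_corner',80)]:
  for m in ctrl.mark_of(l,'wrist')[:3]: print(l,m['conf'],m['point'],onz(i,m['point'],z))
"
```

```text
tool axes (cols)
 [[-0.001 -0.273  0.962]
 [ 0.004  0.962  0.273]
 [-1.     0.004  0.001]] pos [512.063 298.674 198.462] F [ 0.736 -0.541  0.22 ] q [-0.335  0.565 -0.374  1.677  0.239  0.943 -0.521] t 3.775
tool shift mm [-1.566 -6.253  1.278] units [-0.002 -0.008  0.002] turn deg [ 0.367  0.036 -0.257] units [ 0.061  0.006 -0.043]
wedge_nose 0.86 [361.0, 121.3] [526.993 400.69    0.   ]
wedge_nose 0.85 [540.2, 253.6] [778.499 319.572   0.   ]
wedge_back 0.87 [321.2, 251.3] [524.4  255.14   9.  ]
wedge_back 0.74 [451.7, 271.4] [677.433 272.067   9.   ]
wedge_back 0.62 [439.1, 187.5] [627.459 358.721   9.   ]
crate_corner 0.86 [316.4, 410.7] [562.022  99.979  80.   ]
```

View pics/wrist1.png

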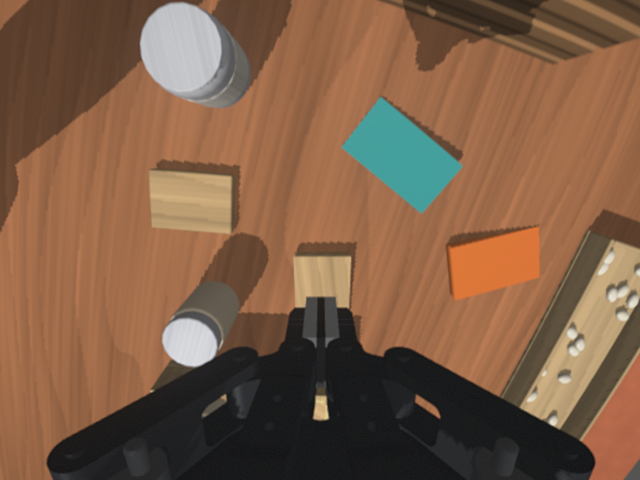

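```bash
python3 -c "
from fit import *
i=np.load('w1i.npy',allow_pickle=True).item()
for uv in [(294.5,257),(351.5,256.5)]: print(onz(i,uv,18))
im=np.load('w1.npy')[220:320,260:400];cv2.imwrite('pics/w1c.png',cv2.resize(im,None,fx=5,fy=5,interpolation=2)[:,:,::-1])
print(proj(i,(512,298.7,198.5)))
"
```

```text
[496.857 243.62   18.   ]
[557.589 261.088  18.   ]
[321.454 278.657]
```

View pics/w1c.png

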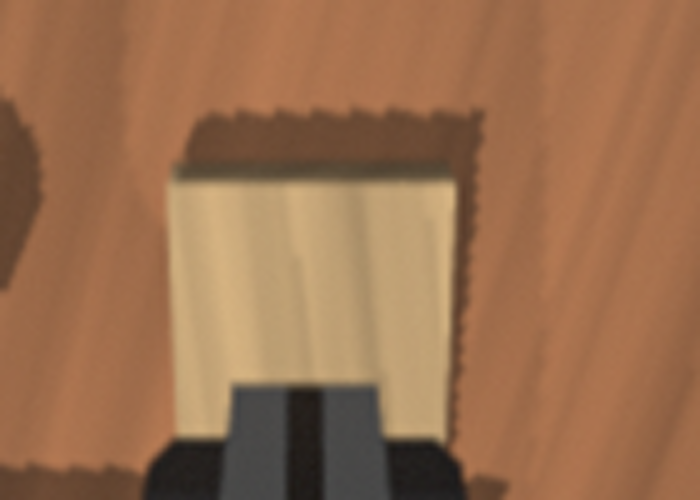

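```bash
python3 -c "
from fit import *
i=np.load('w1i.npy',allow_pickle=True).item();print(i, K(i))
R=np.array(i['R']);print('cam',-R.T@i['t'],'fwd',R[2])
for z in (198.5,210,220,240,270): print(z,proj(i,(512,298.7,z)), proj(i,(512-.27*11,298.7+.96*11,z)))
"
```

```text
{'fovy': 70.54750070541027, 'cx': 320.5039205655171, 'cy': 248.82575485322977, 'k1': -0.06656435281370306, 'R': array([[ 0.964,  0.268,  0.   ],
       [ 0.255, -0.919,  0.301],
       [ 0.081, -0.29 , -0.954]]), 't': array([-572.765,  100.736,  423.744])} 339.2936524923348
cam [491.977 368.695 373.883] fwd [ 0.081 -0.29  -0.954]
198.5 [321.454 278.657] [321.406 260.105]
210 [321.516 287.068] [321.466 267.524]
220 [321.577 295.261] [321.525 274.772]
240 [321.72  314.733] [321.666 292.081]
270 [322.017 355.14 ] [321.961 328.394]
```

```bash
python3 -c "
from fit import *
p=ctrl.read_state()['eef_pos'];out=[]
for c in I:
    im=ctrl.get_image(c);u=proj(I[c],p);print(c,u)
    x,y=int(u[0])-60,int(u[1])-80
    cr=cv2.resize(im[y:y+120,x:x+120],None,fx=3.3,fy=3.3,interpolation=2)
    cv2.circle(cr,tuple(int(v) for v in (u-[x,y])*3.3),3,(255,0,0),1);out.append(cr)
save(np.hstack(out),'tip.png')
"
```

```text
scene [399.89 242.53]
side [205.748 272.492]
```

View pics/tip.png

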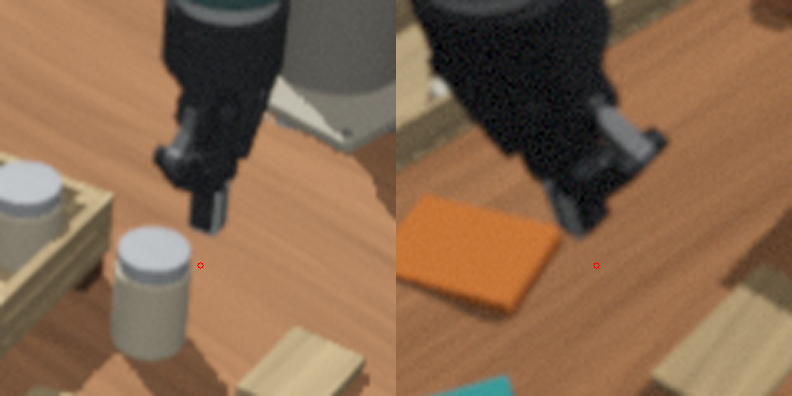

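```bash
python3 -c "
from fit import *
o=[];p=ctrl.read_state()['eef_pos']
for c,uv in (('scene',(206,233)),('side',(184,236))):
    u=proj(I[c],p);b=np.array([int(u[0])-60,int(u[1])-80])+np.array(uv)/3.3
    o.append((c,b))
i=np.load('w1i.npy',allow_pickle=True).item()
I['w']=i;o2=o+[('w',np.array([321,296]))]
for q in (o,o2):
  r=least_squares(lambda X:np.concatenate([proj(I[c],X)-b for c,b in q]),p);print(r.x,r.x-p,r.fun)
print(ctrl.read_state()['width'])
"
```

```text
[515.061 292.938 226.068] [-0.197  2.72  27.989] [ 0.352  0.277  0.15  -0.292]
[511.88  298.61  223.111] [-3.377  8.391 25.032] [ 3.19   1.952 -1.4    3.937  0.311  2.101]
0.08449041623808573
```

```bash
python3 -c "
from fit import *
s=ctrl.read_state();print(s['eef_pos'],s['tool_rot'],s['qd'],s['width'])
i=ctrl.camera_info('wrist');im=ctrl.get_image('wrist');np.save('w1i.npy',i,allow_pickle=True);np.save('w1.npy',im)
p=s['eef_pos']
I['wrist']=i;out=[]
for c in I:
    if c!='wrist': im=ctrl.get_image(c)
    u=proj(I[c],p);print(c,u)
    x,y=int(u[0])-50,int(u[1])-70
    cr=cv2.resize(im[y:y+110,x:x+100],None,fx=2.6,fy=2.6,interpolation=2)
    cv2.circle(cr,tuple(int(v) for v in (u-[x,y])*2.6),3,(255,0,0),1);out.append(cr)
save(np.hstack(out),'tip2.png')
"
```

```text
[515.258 290.218 198.079] [-1.591  1.57  -1.327] [ 0.    -0.    -0.005 -0.002 -0.001  0.     0.002] 0.08449041623808573
scene [399.88  242.508]
side [205.679 272.424]
wrist [321.953 285.389]
```

View pics/tip2.png

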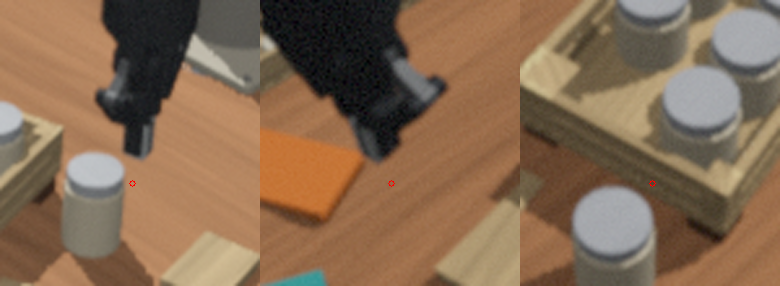

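servo_tool(rows=[{"dx":0.06,"dy":0,"dz":0,"wx":0,"wy":0,"wz":0,"fingers":1},{"dx":0.06,"dy":0,"dz":0,"wx":0,"wy":0,"wz":0,"fingers":1},{"dx":0.06,"dy":0,"dz":0,"wx":0,"wy":0,"wz":0,"fingers":1},{"dx":0.02,"dy":0,"dz":0,"wx":0,"wy":0,"wz":0,"fingers":1},{"dx":0,"dy":0,"dz":0,"wx":0,"wy":0,"wz":0,"fingers":1}])

```text
clock: 4.85
eef_pos: [514.4, 291.9, 47.9]
tool_rot: [-2.847, 1.57, -2.58]
force: [0.4, -0.3, 0.3]
width: 0.2
```

```bash
cat > look.py <<'E'
from fit import *
import sys
def look(name,half=60,cams=('scene','side','wrist')):
    out=[];s=ctrl.read_state();p=s['eef_pos'];print(p,s['tool_rot'],s['width'],s['force'],s['clock'])
    I['wrist']=ctrl.camera_info('wrist')
    for c in cams:
        im=ctrl.get_image(c);np.save(f'{name}_{c}.npy',im);u=proj(I[c],p)
        print(c,u); x,y=[int(np.clip(v-half,0,m-2*half)) for v,m in zip(u,(640,480))]
        k=260/(2*half)
        cr=cv2.resize(im[y:y+2*half,x:x+2*half],(400,400) if len(cams)<3 else (266,266),interpolation=2)
        k=cr.shape[0]/(2*half)
        cv2.circle(cr,tuple(int(v) for v in (u-[x,y])*k),3,(255,0,0),1);out.append(cr)
    np.save(f'{name}_wi.npy',I['wrist'],allow_pickle=True)
    save(np.hstack(out),name+'.png')
E
python3 -c "
from look import *
look('d1')"
```

```text
[514.425 291.903  47.891] [-2.847  1.57  -2.58 ] 0.22836882047349927 [ 0.407 -0.341  0.26 ] 4.85
scene [396.128 292.858]
side [220.68  319.181]
wrist [321.962 285.444]
```

View pics/d1.png

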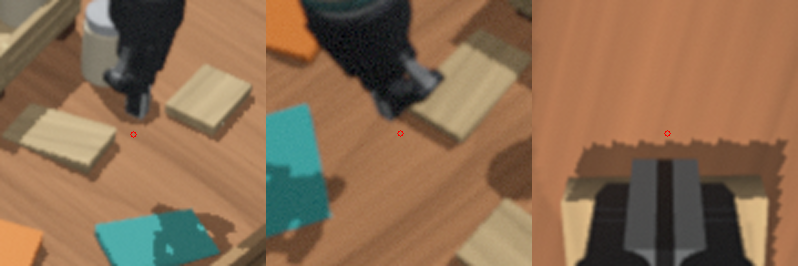

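servo_tool(rows=[{"dx":0.02,"dy":0,"dz":0,"wx":0,"wy":0,"wz":0,"fingers":1},{"dx":0.02,"dy":0,"dz":0,"wx":0,"wy":0,"wz":0,"fingers":1},{"dx":0.008,"dy":0,"dz":0,"wx":0,"wy":0,"wz":0,"fingers":1},{"dx":0,"dy":0,"dz":0,"wx":0,"wy":0,"wz":0,"fingers":1}])

```text
clock: 5.5
eef_pos: [513.9, 291.9, 11.2]
tool_rot: [-2.845, 1.569, -2.578]
force: [-0.2, -0.1, 0.4]
width: 0.0
```

```bash
python3 -c "
from look import *
look('d2',50)"
```

```text
[513.908 291.878  11.249] [-2.845  1.569 -2.578] 0.033015383141834276 [-0.214 -0.05   0.426] 5.5
scene [395.235 303.973]
side [224.051 328.71 ]
wrist [321.938 285.394]
```

View pics/d2.png

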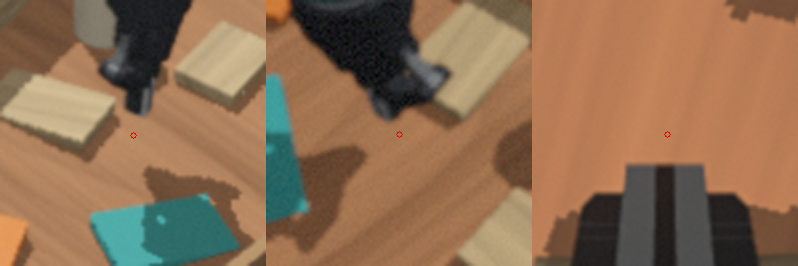

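servo_tool(rows=[{"dx":0.006,"dy":0,"dz":0,"wx":0,"wy":0,"wz":0,"fingers":1},{"dx":0.004,"dy":0,"dz":0,"wx":0,"wy":0,"wz":0,"fingers":1},{"dx":0.002,"dy":0,"dz":0,"wx":0,"wy":0,"wz":0,"fingers":1},{"dx":0,"dy":0,"dz":0,"wx":0,"wy":0,"wz":0,"fingers":1}])

```text
clock: 6.15
eef_pos: [514.4, 292.1, 3.0]
tool_rot: [-2.76, 1.571, -2.492]
force: [-0.2, 0.4, 0.8]
width: -0.2
```

```bash
python3 -c "
from look import *
look('d3',35)"
```

```text
[514.413 292.087   2.981] [-2.76   1.571 -2.492] -0.23189045657085955 [-0.174  0.425  0.768] 6.15
scene [394.925 306.599]
side [224.513 330.629]
wrist [321.97  285.418]
```

View pics/d3.png

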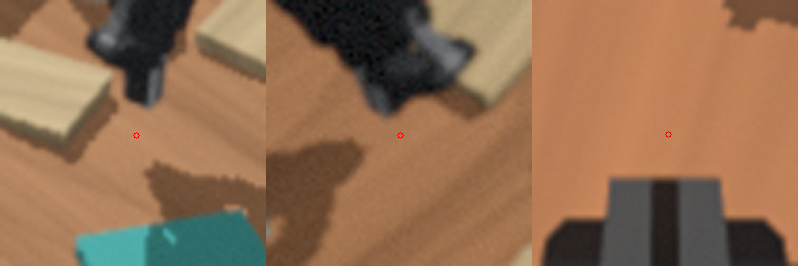

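servo_tool(rows=[{"dx":0.004,"dy":0,"dz":0,"wx":0,"wy":0,"wz":0,"fingers":1},{"dx":0,"dy":0,"dz":0,"wx":0,"wy":0,"wz":0,"fingers":1}])

```text
clock: 6.55
eef_pos: [514.3, 292.0, -0.1]
tool_rot: [-2.761, 1.57, -2.494]
force: [0.0, 0.3, -0.4]
width: -0.0
```

servo_tool(rows=[{"dx":0.004,"dy":0,"dz":0,"wx":0,"wy":0,"wz":0,"fingers":1},{"dx":0,"dy":0,"dz":0,"wx":0,"wy":0,"wz":0,"fingers":1}])

```text
clock: 6.8
eef_pos: [514.3, 292.0, -3.1]
tool_rot: [-2.786, 1.57, -2.519]
force: [1.0, 0.1, -0.5]
width: 0.0
```

servo_tool(rows=[{"dx":0.004,"dy":0,"dz":0,"wx":0,"wy":0,"wz":0,"fingers":1},{"dx":0,"dy":0,"dz":0,"wx":0,"wy":0,"wz":0,"fingers":1}])

```text
clock: 7.05
eef_pos: [514.3, 292.0, -6.2]
tool_rot: [-2.771, 1.57, -2.504]
force: [-0.4, 0.3, 0.2]
width: -0.0
```

The reported TCP is now below the table with no contact, so the real tips sit higher than reported, as all three cameras suggested. I'll keep going down to touch the table and calibrate.

servo_tool(rows=[{"dx":0.004,"dy":0,"dz":0,"wx":0,"wy":0,"wz":0,"fingers":1},{"dx":0.004,"dy":0,"dz":0,"wx":0,"wy":0,"wz":0,"fingers":1},{"dx":0,"dy":0,"dz":0,"wx":0,"wy":0,"wz":0,"fingers":1}])

```text
clock: 7.42
eef_pos: [514.3, 292.0, -12.2]
tool_rot: [-2.792, 1.57, -2.524]
force: [-0.4, -0.1, -0.1]
width: 0.2
```

```bash
python3 -c "
from look import *
look('d4',35)"
```

```text
[514.25 292.   -12.23] [-2.792  1.57  -2.524] 0.2336573716872764 [-0.353 -0.146 -0.09 ] 7.425
scene [394.527 311.065]
side [225.855 334.314]
wrist [321.936 285.37 ]
```

View pics/d4.png

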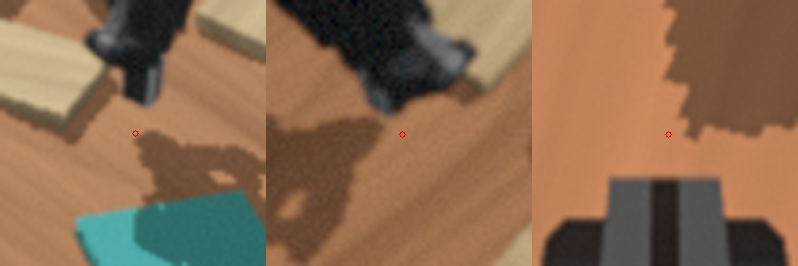

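servo_tool(rows=[{"dx":0.006,"dy":0,"dz":0,"wx":0,"wy":0,"wz":0,"fingers":1},{"dx":0.004,"dy":0,"dz":0,"wx":0,"wy":0,"wz":0,"fingers":1},{"dx":0.002,"dy":0,"dz":0,"wx":0,"wy":0,"wz":0,"fingers":1},{"dx":0,"dy":0,"dz":0,"wx":0,"wy":0,"wz":0,"fingers":1}])

```text
clock: 8.07
eef_pos: [514.4, 292.1, -21.1]
tool_rot: [-2.897, 1.57, -2.629]
force: [0.1, -0.1, -0.3]
width: 0.0
```

```bash
python3 -c "
from look import *
look('d5',35)"
```

```text
[514.375 292.094 -21.066] [-2.897  1.57  -2.629] 0.014377354653612838 [ 0.056 -0.112 -0.301] 8.075
scene [394.279 313.707]
side [226.497 336.38 ]
wrist [321.957 285.397]
```

View pics/d5.png

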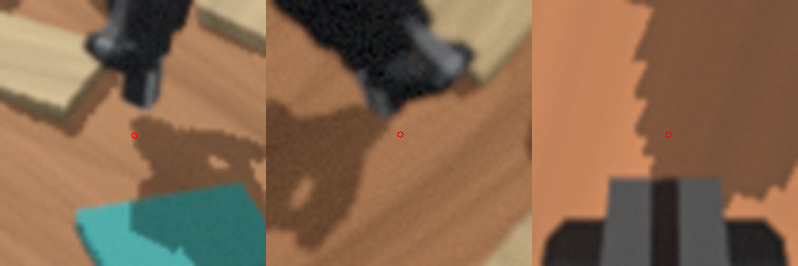

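servo_tool(rows=[{"dx":0.004,"dy":0,"dz":0,"wx":0,"wy":0,"wz":0,"fingers":1},{"dx":0,"dy":0,"dz":0,"wx":0,"wy":0,"wz":0,"fingers":1}])

```text
clock: 8.48
eef_pos: [514.4, 292.0, -24.1]
tool_rot: [-2.644, 1.57, -2.376]
force: [0.7, 0.4, 0.3]
width: -0.1
```

servo_tool(rows=[{"dx":0.003,"dy":0,"dz":0,"wx":0,"wy":0,"wz":0,"fingers":1},{"dx":0,"dy":0,"dz":0,"wx":0,"wy":0,"wz":0,"fingers":1}])

```text
clock: 8.72
eef_pos: [514.4, 292.0, -26.3]
tool_rot: [-2.673, 1.57, -2.406]
force: [0.1, 0.1, 0.6]
width: 0.1
```

servo_tool(rows=[{"dx":0.002,"dy":0,"dz":0,"wx":0,"wy":0,"wz":0,"fingers":1},{"dx":0,"dy":0,"dz":0,"wx":0,"wy":0,"wz":0,"fingers":1}])

```text
clock: 8.98
eef_pos: [514.4, 292.1, -27.7]
tool_rot: [-2.59, 1.571, -2.323]
force: [0.7, -0.3, -0.4]
width: -0.1
```

servo_tool(rows=[{"dx":0.002,"dy":0,"dz":0,"wx":0,"wy":0,"wz":0,"fingers":1},{"dx":0,"dy":0,"dz":0,"wx":0,"wy":0,"wz":0,"fingers":1}])

```text
clock: 9.22
eef_pos: [514.4, 292.1, -29.2]
tool_rot: [-2.821, 1.571, -2.554]
force: [-0.7, 0.5, 0.2]
width: -0.0
```

servo_tool(rows=[{"dx":0.002,"dy":0,"dz":0,"wx":0,"wy":0,"wz":0,"fingers":1},{"dx":0,"dy":0,"dz":0,"wx":0,"wy":0,"wz":0,"fingers":1}])

```text
clock: 9.48
eef_pos: [514.4, 292.1, -30.7]
tool_rot: [-2.622, 1.571, -2.355]
force: [-0.1, -0.1, 0.5]
width: -0.1
```

```bash
python3 -c "
from look import *
look('d6',35)"
```

```text
[514.448 292.09  -30.733] [-2.622  1.571 -2.355] -0.09519824897453462 [-0.082 -0.14   0.544] 9.475
scene [393.996 316.538]
side [227.25  338.593]
wrist [322.019 285.418]
```

View pics/d6.png

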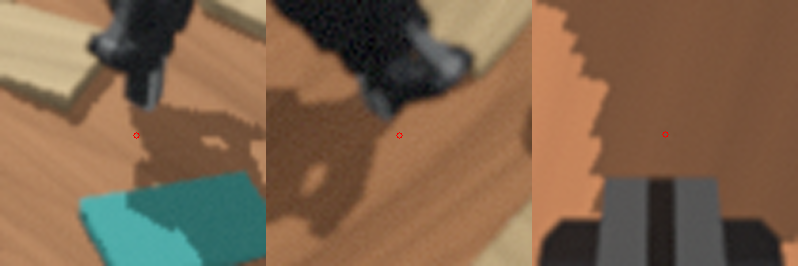

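```bash
python3 -c "
from fit import *
k=266/70
o=[('scene',np.array([int(393.996-35),int(316.538-35)])+np.array([148,109])/k),('side',np.array([int(227.25-35),int(338.59-35)])+np.array([386-266,117])/k)]
p=np.array([514.4,292,-30.7])
print([ (c,b,onz(I[c],b,2)) for c,b in o])
r=least_squares(lambda X:np.concatenate([proj(I[c],X)-b for c,b in o]),p);print(r.x,r.x-p,r.fun)
a=np.load('d6_scene.npy')[270:350,330:440];b=np.load('d6_side.npy')[280:360,190:300]
save(np.hstack([cv2.resize(x,(400,291),interpolation=2) for x in(a,b)]),'d6z.png')
"
```

```text
[('scene', array([396.947, 309.684]), array([517.672, 301.865,   2.   ])), ('side', array([223.579, 333.789]), array([510.437, 297.281,   2.   ]))]
[513.216 296.947  -3.733] [-1.184  4.947 26.967] [-0.388 -0.253 -0.178  0.331]
```

View pics/d6z.png

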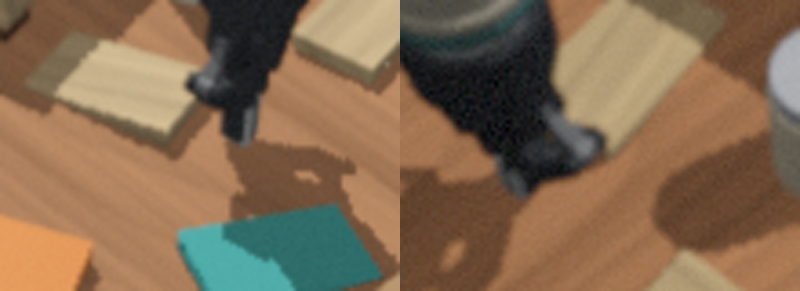

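servo_tool(rows=[{"dx":0.002,"dy":0,"dz":0,"wx":0,"wy":0,"wz":0,"fingers":1},{"dx":0,"dy":0,"dz":0,"wx":0,"wy":0,"wz":0,"fingers":1}])

```text
clock: 9.88
eef_pos: [514.4, 292.1, -32.3]
tool_rot: [-2.705, 1.571, -2.438]
force: [0.0, 0.3, 0.2]
width: 0.1
```

servo_tool(rows=[{"dx":0.002,"dy":0,"dz":0,"wx":0,"wy":0,"wz":0,"fingers":1},{"dx":0,"dy":0,"dz":0,"wx":0,"wy":0,"wz":0,"fingers":1}])

```text
clock: 10.12
eef_pos: [514.6, 292.2, -33.0]
tool_rot: [-0.284, 1.57, -0.017]
force: [-1.4, -0.7, 3.9]
width: -0.4
```

servo_tool(rows=[{"dx":-0.007,"dy":0,"dz":0,"wx":0,"wy":0,"wz":0,"fingers":1},{"dx":0,"dy":-0.013,"dz":0,"wx":0,"wy":0,"wz":0,"fingers":1},{"dx":0,"dy":-0.013,"dz":0,"wx":0,"wy":0,"wz":0,"fingers":1},{"dx":0,"dy":0,"dz":0,"wx":0,"wy":0,"wz":0,"fingers":1}])

```text
clock: 10.62
eef_pos: [520.2, 271.1, -28.6]
tool_rot: [-1.929, 1.569, -1.664]
force: [0.2, 0.4, -0.2]
width: -0.0
```

```bash
python3 -c "
from look import *
look('d7',50)
plan((514,292,-28),0.275)"
```

```text
[520.212 271.133 -28.597] [-1.929  1.569 -1.664] -0.010620602520883805 [ 0.178  0.401 -0.163] 10.625
scene [386.189 312.471]
side [233.852 330.069]
wrist [322.034 285.46 ]
tool axes (cols)
 [[-0.    -0.264  0.965]
 [ 0.     0.965  0.264]
 [-1.     0.    -0.   ]] pos [519.606 273.524 -28.453] F [-0.082  1.756  0.514] q [-0.385  0.871 -0.235  1.837  0.396  0.48  -0.625] t 10.775
tool shift mm [-0.444 19.3   -0.528] units [-0.001  0.026 -0.001] turn deg [-0.445 -0.001 -0.025] units [-0.074 -0.    -0.004]
```

View pics/d7.png

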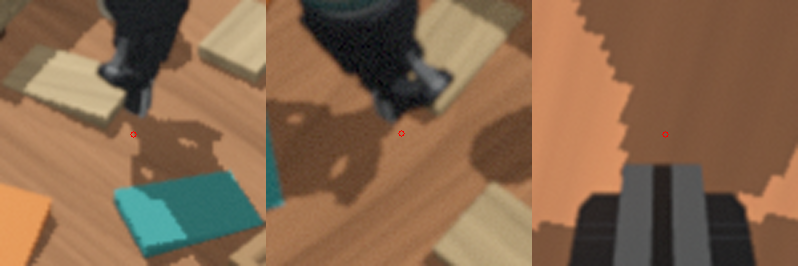

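servo_tool(rows=[{"dx":0,"dy":-0.008,"dz":0,"wx":0,"wy":0,"wz":0,"fingers":1},{"dx":0,"dy":-0.008,"dz":0,"wx":0,"wy":0,"wz":0,"fingers":1},{"dx":0,"dy":-0.008,"dz":0,"wx":0,"wy":0,"wz":0,"fingers":1},{"dx":0,"dy":-0.004,"dz":0,"wx":0,"wy":0,"wz":0,"fingers":1},{"dx":0,"dy":0,"dz":0,"wx":0,"wy":0,"wz":0,"fingers":1}])

```text
clock: 11.4
eef_pos: [525.4, 252.5, -28.4]
tool_rot: [-1.808, 1.57, -1.541]
force: [-0.1, 0.0, 0.2]
width: -0.2
```

```bash
python3 -c "
from look import *
look('d8',50)"
```

```text
[525.366 252.545 -28.391] [-1.808  1.57  -1.541] -0.1766836145149788 [-0.091  0.016  0.207] 11.4
scene [379.29  309.399]
side [239.713 323.026]
wrist [321.991 285.375]
```

View pics/d8.png

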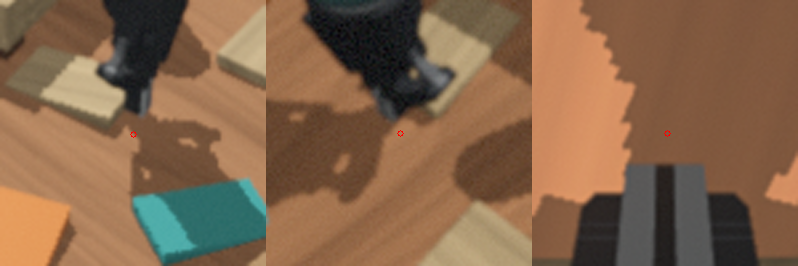

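```bash
python3 -c "
from fit import *
a=np.load('d8_scene.npy')[225:325,300:410];b=np.load('d8_side.npy')[225:325,210:320]
save(np.hstack([cv2.resize(x,(400,364),interpolation=2) for x in(a,b)]),'d8z.png')
"
```

```text
(no output)
```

View pics/d8z.png

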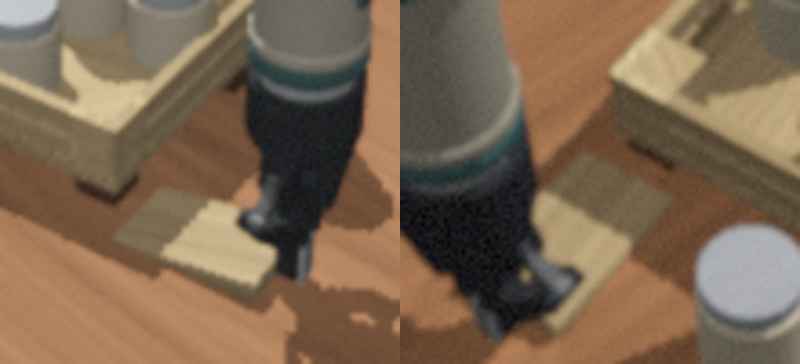

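```bash
python3 -c "
from fit import *
for c,a,b in (('scene',(343.5,276.4),(331.6,290.4)),('side',(262.3,267.1),(283.7,280.8))):
  A,B=onz(I[c],a,3),onz(I[c],b,3);print(c,A,B,(A+B)/2)
cr=(507.2,-10.6,.258)
print(T(cr,(80,116,0)))
# crate outer lower edge / foot marks
for c in I: print(c,[proj(I[c],T(cr,p)).round(1) for p in ((96,116,8),(64,116,8),(80,116,8))])
"
```

```text
scene [532.317 129.647   3.   ] [589.761 148.375   3.   ] [561.039 139.011   3.   ]
side [587.285 142.018   3.   ] [528.264 130.127   3.   ] [557.775 136.072   3.   ]
[554.955 121.972   0.   ]
scene [array([331.4, 280.9]), array([338.3, 273.9]), array([334.9, 277.4])]
side [array([272.7, 266.4]), array([284.7, 273.1]), array([278.6, 269.7])]
```

servo_tool(rows=[{"dx":0,"dy":-0.008,"dz":0,"wx":0,"wy":0,"wz":0,"fingers":1},{"dx":0,"dy":-0.008,"dz":0,"wx":0,"wy":0,"wz":0,"fingers":1},{"dx":0,"dy":-0.008,"dz":0,"wx":0,"wy":0,"wz":0,"fingers":1},{"dx":0,"dy":-0.004,"dz":0,"wx":0,"wy":0,"wz":0,"fingers":1},{"dx":0,"dy":0,"dz":0,"wx":0,"wy":0,"wz":0,"fingers":1}])

```text
clock: 12.18
eef_pos: [530.9, 232.2, -28.4]
tool_rot: [-1.886, 1.57, -1.619]
force: [-0.4, -0.3, -0.2]
width: 0.1
```

```bash
python3 -c "
from look import *
look('d9',50,('scene','side'))"
```

```text
[530.912 232.169 -28.386] [-1.886  1.57  -1.619] 0.11014382216970942 [-0.422 -0.314 -0.224] 12.175
scene [371.842 306.113]
side [246.054 315.543]
```

View pics/d9.png

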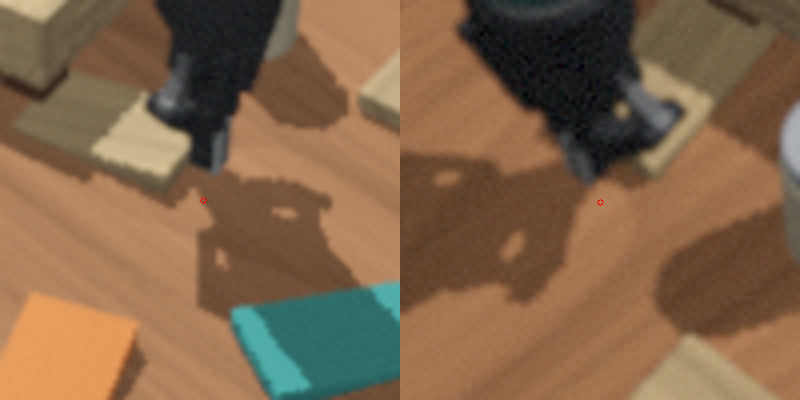

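servo_tool(rows=[{"dx":0,"dy":-0.005,"dz":0,"wx":0,"wy":0,"wz":0,"fingers":1},{"dx":0,"dy":-0.004,"dz":0,"wx":0,"wy":0,"wz":0,"fingers":1},{"dx":0,"dy":-0.003,"dz":0,"wx":0,"wy":0,"wz":0,"fingers":1},{"dx":0,"dy":0,"dz":0,"wx":0,"wy":0,"wz":0,"fingers":1}])

```text
clock: 12.78
eef_pos: [533.2, 223.7, -28.4]
tool_rot: [-1.926, 1.57, -1.659]
force: [-0.9, -0.1, -0.3]
width: -0.0
```

servo_tool(rows=[{"dx":0,"dy":-0.003,"dz":0,"wx":0,"wy":0,"wz":0,"fingers":1},{"dx":0,"dy":-0.003,"dz":0,"wx":0,"wy":0,"wz":0,"fingers":1},{"dx":0,"dy":0,"dz":0,"wx":0,"wy":0,"wz":0,"fingers":1}])

```text
clock: 13.15
eef_pos: [534.4, 219.4, -28.4]
tool_rot: [-1.817, 1.57, -1.55]
force: [0.5, 0.6, -0.3]
width: -0.1
```

servo_tool(rows=[{"dx":0,"dy":-0.003,"dz":0,"wx":0,"wy":0,"wz":0,"fingers":1},{"dx":0,"dy":0,"dz":0,"wx":0,"wy":0,"wz":0,"fingers":1}])

```text
clock: 13.4
eef_pos: [535.0, 217.3, -28.4]
tool_rot: [-1.846, 1.571, -1.579]
force: [-0.2, -0.9, 0.1]
width: 0.2
```

servo_tool(rows=[{"dx":0,"dy":-0.003,"dz":0,"wx":0,"wy":0,"wz":0,"fingers":1},{"dx":0,"dy":0,"dz":0,"wx":0,"wy":0,"wz":0,"fingers":1}])

```text
clock: 13.65
eef_pos: [535.6, 215.2, -28.4]
tool_rot: [-1.564, 1.571, -1.297]
force: [-0.0, 0.1, 0.4]
width: 0.2
```

servo_tool(rows=[{"dx":0,"dy":-0.003,"dz":0,"wx":0,"wy":0,"wz":0,"fingers":1},{"dx":0,"dy":0,"dz":0,"wx":0,"wy":0,"wz":0,"fingers":1}])

```text
clock: 13.9
eef_pos: [536.2, 212.9, -28.4]
tool_rot: [-1.576, 1.571, -1.309]
force: [0.3, 0.4, -0.0]
width: 0.0
```

servo_tool(rows=[{"dx":0,"dy":-0.003,"dz":0,"wx":0,"wy":0,"wz":0,"fingers":1},{"dx":0,"dy":0,"dz":0,"wx":0,"wy":0,"wz":0,"fingers":1}])

```text
clock: 14.15
eef_pos: [536.8, 210.8, -28.4]
tool_rot: [-1.68, 1.571, -1.413]
force: [0.9, 0.5, -1.3]
width: -0.5
```

servo_tool(rows=[{"dx":0,"dy":-0.003,"dz":0,"wx":0,"wy":0,"wz":0,"fingers":1},{"dx":0,"dy":0,"dz":0,"wx":0,"wy":0,"wz":0,"fingers":1}])

```text
clock: 14.4
eef_pos: [537.4, 208.6, -28.4]
tool_rot: [-1.637, 1.571, -1.369]
force: [-0.9, -0.4, -0.5]
width: 0.0
```

```bash
python3 -c "
from look import *
look('e1',50,('scene','side'))"
```

```text
[537.373 208.642 -28.393] [-1.637  1.571 -1.369] 0.038672897383778645 [-0.917 -0.378 -0.453] 14.4
scene [363.34  302.384]
side [253.197 307.081]
```

View pics/e1.png

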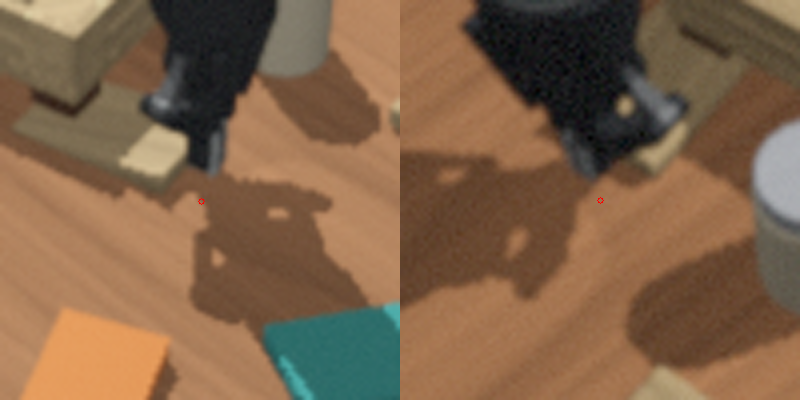

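servo_tool(rows=[{"dx":0,"dy":-0.003,"dz":0,"wx":0,"wy":0,"wz":0,"fingers":1},{"dx":0,"dy":0,"dz":0,"wx":0,"wy":0,"wz":0,"fingers":1}])

```text
clock: 14.75
eef_pos: [537.9, 207.0, -28.3]
tool_rot: [1.009, 1.57, 1.276]
force: [-0.7, 0.4, 0.0]
width: -0.2
```

servo_tool(rows=[{"dx":0,"dy":-0.003,"dz":0,"wx":0,"wy":0,"wz":0,"fingers":1},{"dx":0,"dy":0,"dz":0,"wx":0,"wy":0,"wz":0,"fingers":1}])

```text
clock: 15.0
eef_pos: [538.4, 206.4, -28.3]
tool_rot: [1.143, 1.568, 1.412]
force: [-0.1, 5.3, -0.3]
width: -0.2
```

servo_tool(rows=[{"dx":0,"dy":-0.003,"dz":0,"wx":0,"wy":0,"wz":0,"fingers":1},{"dx":0,"dy":0,"dz":0,"wx":0,"wy":0,"wz":0,"fingers":1}])

```text
clock: 15.25
eef_pos: [538.7, 206.1, -28.2]
tool_rot: [1.173, 1.566, 1.443]
force: [-2.3, 7.8, -2.1]
width: 0.0
```

servo_tool(rows=[{"dx":0,"dy":0.015,"dz":0,"wx":0,"wy":0,"wz":0,"fingers":1},{"dx":0,"dy":0.025,"dz":0,"wx":0,"wy":0,"wz":0,"fingers":1},{"dx":-0.05,"dy":0,"dz":0,"wx":0,"wy":0,"wz":0,"fingers":1},{"dx":-0.08,"dy":0,"dz":0,"wx":0,"wy":0,"wz":0,"fingers":1},{"dx":-0.05,"dy":0,"dz":0,"wx":0,"wy":0,"wz":0,"fingers":1}])

```text
clock: 15.88
eef_pos: [531.6, 232.5, 109.2]
tool_rot: [0.021, 1.569, 0.289]
force: [0.5, 0.0, -0.8]
width: -0.1
```

```bash
python3 -c "
from look import *
look('e2',60,('scene','side'))
plan((559.5,106,92),0.265)
for k in ('scene','side'): print(k,[ (m['conf'],np.array(m['point']),onz(I[k],m['point'],80)) for m in ctrl.mark_of('crate_corner',k)[:2]])"
```

```text
[531.58  232.524 109.222] [0.021 1.569 0.289] -0.12501343986147528 [ 0.473  0.023 -0.768] 15.875
scene [374.198 263.942]
side [236.253 277.883]
tool axes (cols)
 [[ 0.008 -0.264  0.964]
 [ 0.003  0.964  0.264]
 [-1.     0.001  0.008]] pos [533.767 233.545 111.104] F [ 0.954  2.068 -0.975] q [-0.236  0.657 -0.353  1.797  0.321  0.736 -0.492] t 15.975
tool shift mm [  18.89  -129.831   -9.063] units [ 0.025 -0.173 -0.012] turn deg [ 0.149  0.471 -0.063] units [ 0.025  0.078 -0.01 ]
scene [(0.9, array([327.6, 252.3]), array([560.4  , 100.831,  80.   ])), (0.62, array([313.6, 251.3]), array([583.656,  74.736,  80.   ]))]
side [(0.65, array([279. , 240.8]), array([567.691, 104.208,  80.   ]))]
```

View pics/e2.png

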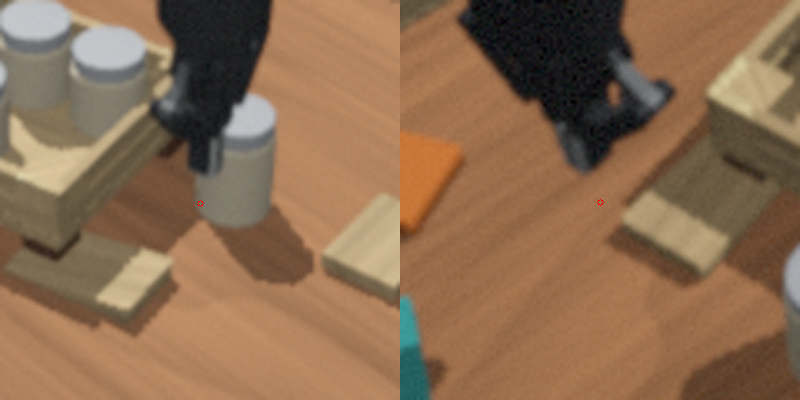

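servo_tool(rows=[{"dx":0,"dy":-0.05,"dz":-0.003,"wx":0,"wy":0.04,"wz":0,"fingers":1},{"dx":0,"dy":-0.05,"dz":-0.003,"wx":0,"wy":0.04,"wz":0,"fingers":1},{"dx":0.02,"dy":-0.05,"dz":-0.003,"wx":0,"wy":0,"wz":0,"fingers":1},{"dx":0.03,"dy":-0.026,"dz":-0.002,"wx":0,"wy":0,"wz":0,"fingers":1},{"dx":0,"dy":0,"dz":0,"wx":0,"wy":0,"wz":0,"fingers":1}])

```text
clock: 16.7
eef_pos: [555.3, 99.1, 66.2]
tool_rot: [-3.075, 1.555, -2.811]
force: [-0.6, 0.2, -0.2]
width: -0.4
```

```bash
python3 -c "
from look import *
look('e3',50)
plan((561,104,50),0.265)"
```

```text
[555.335  99.109  66.236] [-3.075  1.555 -2.811] -0.4058360968289915 [-0.591  0.184 -0.236] 16.7
scene [328.692 255.399]
side [285.126 247.156]
wrist [321.971 285.423]
tool axes (cols)
 [[-0.008 -0.266  0.964]
 [-0.001  0.964  0.266]
 [-1.     0.001 -0.008]] pos [557.412 103.831  69.188] F [0.194 0.318 0.596] q [-0.015  0.708 -0.342  1.851  0.364  0.653 -0.305] t 16.85
tool shift mm [19.157 -0.817  3.665] units [ 0.026 -0.001  0.005] turn deg [ 0.251 -0.483 -0.073] units [ 0.042 -0.08  -0.012]
```

View pics/e3.png

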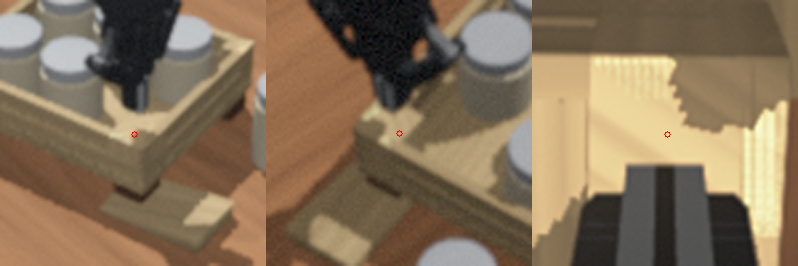

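```bash
python3 -c "
from fit import *
im=np.load('e3_wrist.npy');save(im,'e3w.png')
a=np.load('e3_side.npy')[190:290,235:335];b=np.load('e3_scene.npy')[200:300,278:378]
save(np.hstack([cv2.resize(x,(400,400),interpolation=2) for x in(a,b)]),'e3z.png')
i=np.load('e3_wi.npy',allow_pickle=True).item()
for x,y in ((60,80),(100,80),(100,120),(60,120)): print(proj(i,T((509,-13,.26),(x,y,80))))
"
```

```text
[296.395 323.371]
[370.442 324.089]
[374.439 253.821]
[294.877 253.182]
```

View pics/e3w.png

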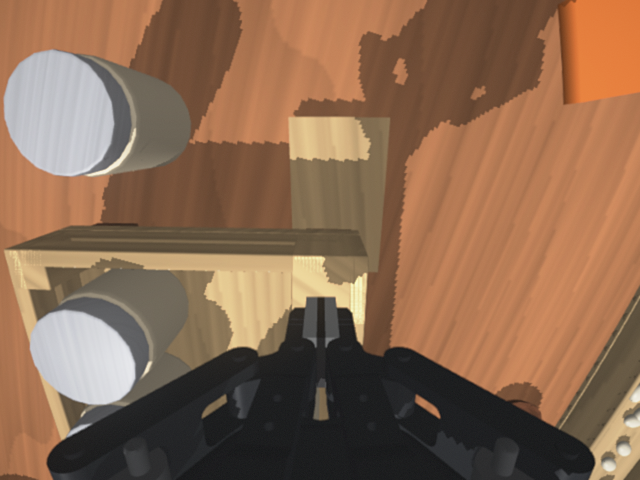

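View pics/e3z.png

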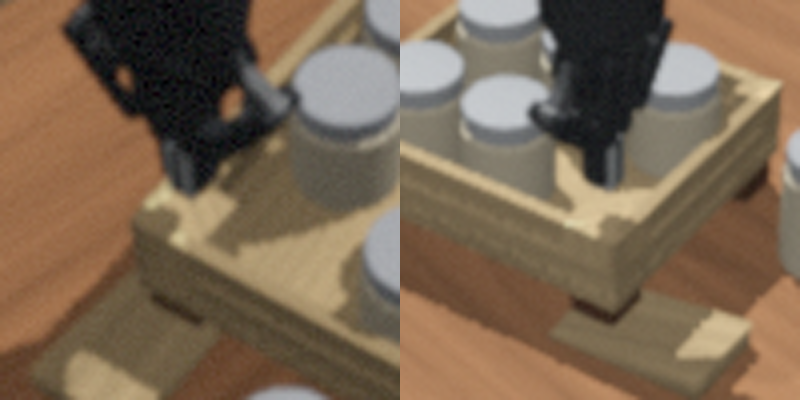

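servo_tool(rows=[{"dx":0.01,"dy":0,"dz":0.006,"wx":0,"wy":-0.08,"wz":0,"fingers":1},{"dx":0.01,"dy":0,"dz":0,"wx":0,"wy":0,"wz":0,"fingers":1},{"dx":0,"dy":0,"dz":0,"wx":0,"wy":0,"wz":0,"fingers":1}])

```text
clock: 17.23
eef_pos: [561.4, 103.2, 53.5]
tool_rot: [3.136, 1.569, -2.88]
force: [0.1, -0.6, -0.1]
width: 0.1
```

servo_tool(rows=[{"dx":0.003,"dy":0,"dz":0,"wx":0,"wy":0,"wz":0,"fingers":1},{"dx":0,"dy":0,"dz":0,"wx":0,"wy":0,"wz":0,"fingers":1}])

```text
clock: 17.48
eef_pos: [562.0, 102.9, 51.9]
tool_rot: [-2.221, 1.571, -1.954]
force: [0.3, 0.0, 0.0]
width: 0.3
```

servo_tool(rows=[{"dx":0.003,"dy":0,"dz":0,"wx":0,"wy":0,"wz":0,"fingers":1},{"dx":0,"dy":0,"dz":0,"wx":0,"wy":0,"wz":0,"fingers":1}])

```text
clock: 17.73
eef_pos: [562.0, 102.9, 49.5]
tool_rot: [-2.877, 1.571, -2.61]
force: [-0.1, -0.1, 0.5]
width: 0.2
```

servo_tool(rows=[{"dx":0.002,"dy":0,"dz":0,"wx":0,"wy":0,"wz":0,"fingers":1},{"dx":0,"dy":0,"dz":0,"wx":0,"wy":0,"wz":0,"fingers":1}])

```text
clock: 17.98
eef_pos: [561.9, 103.0, 48.0]
tool_rot: [3.005, 1.571, -3.01]
force: [1.1, -0.4, 0.4]
width: 0.1
```

servo_tool(rows=[{"dx":0.002,"dy":0,"dz":0,"wx":0,"wy":0,"wz":0,"fingers":1},{"dx":0,"dy":0,"dz":0,"wx":0,"wy":0,"wz":0,"fingers":1}])

```text
clock: 18.23
eef_pos: [562.2, 103.0, 46.9]
tool_rot: [-0.328, 1.57, -0.061]
force: [-0.5, -1.5, 2.6]
width: 0.1
```

servo_tool(rows=[{"dx":0.002,"dy":0,"dz":0,"wx":0,"wy":0,"wz":0,"fingers":1},{"dx":0,"dy":0,"dz":0,"wx":0,"wy":0,"wz":0,"fingers":1}])

```text
clock: 18.48
eef_pos: [562.3, 103.1, 46.8]
tool_rot: [-0.7, 1.57, -0.433]
force: [-4.4, -0.2, 14.3]
width: 0.1
```

servo_tool(rows=[{"dx":0,"dy":0,"dz":0,"wx":0,"wy":0,"wz":0,"fingers":1},{"dx":0,"dy":0,"dz":0,"wx":0,"wy":0,"wz":0,"fingers":1},{"dx":0,"dy":0,"dz":0,"wx":0,"wy":0,"wz":0,"fingers":1}])

```text
clock: 18.85
eef_pos: [562.3, 103.1, 46.8]
tool_rot: [-0.632, 1.57, -0.364]
force: [-4.5, 0.1, 14.2]
width: -0.0
```

```bash
python3 -c "
from look import *
look('f1',50)
for _ in range(4):
  ctrl.get_image('scene');s=ctrl.read_state();print(s['clock'],s['eef_pos'],s['force'])
plan((561,104,50),0.265)"
```

```text
[562.256 103.052  46.774] [-0.632  1.57  -0.364] -0.04029613061393269 [-4.473  0.06  14.233] 18.85
scene [327.702 263.321]
side [282.155 251.982]
wrist [321.943 285.402]
19.05 [562.267 103.053  46.764] [-4.329 -0.905 13.902]
19.1 [562.295 103.073  46.776] [-4.26  -0.314 15.658]
19.15 [562.248 103.06   46.762] [-3.897 -0.78  14.833]
19.2 [562.256 103.056  46.774] [-4.26  -0.863 14.729]
tool axes (cols)
 [[ 0.001 -0.264  0.964]
 [-0.     0.964  0.264]
 [-1.    -0.001  0.001]] pos [562.256 103.056  46.774] F [-4.26  -0.863 14.729] q [-0.027  0.742 -0.319  1.86   0.386  0.6   -0.323] t 19.2
tool shift mm [-3.228  1.24  -0.959] units [-0.004  0.002 -0.001] turn deg [0.136 0.052 0.039] units [0.023 0.009 0.006]
```

View pics/f1.png

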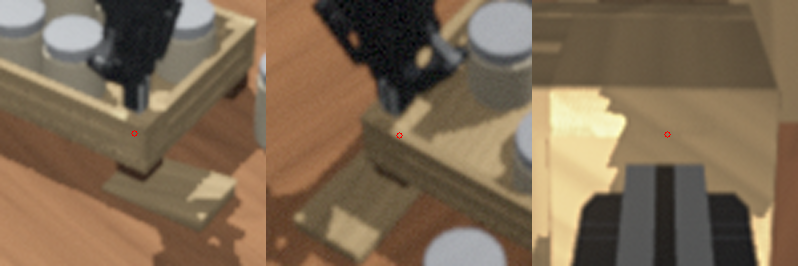

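servo_tool(rows=[{"dx":0.0005,"dy":0,"dz":-0.001,"wx":0,"wy":0,"wz":0,"fingers":1},{"dx":0,"dy":0,"dz":0,"wx":0,"wy":0,"wz":0,"fingers":1},{"dx":0,"dy":0,"dz":0,"wx":0,"wy":0,"wz":0,"fingers":1}])

```text
clock: 19.58
eef_pos: [562.3, 103.1, 46.7]
tool_rot: [-0.269, 1.568, -0.002]
force: [-2.3, -0.4, 16.6]
width: -0.1
```

```bash
python3 -c "
from look import *
look('f2',50,('scene','side'))
for _ in range(3):
  ctrl.get_image('scene');s=ctrl.read_state();print(s['clock'],s['eef_pos'],s['force'])
x=np.load('f2_scene.npy').astype(int);a=np.load('e2_scene.npy')
out=[]
for n in ('e2','f2'): out.append(cv2.resize(np.load(n+'_side.npy')[215:315,200:320],(390,325),interpolation=2))
save(np.hstack(out),'cmp.png')
"
```

```text
[562.292 103.062  46.747] [-0.269  1.568 -0.002] -0.05795265086782717 [-2.341 -0.4   16.625] 19.575
scene [327.694 263.337]
side [282.142 251.982]
19.725 [562.3   103.072  46.752] [-3.558 -1.029 15.645]
19.775 [562.309 103.075  46.77 ] [-3.185 -1.343 16.784]
19.825 [562.301 103.075  46.727] [-1.099 -0.832 16.353]
```

View pics/cmp.png

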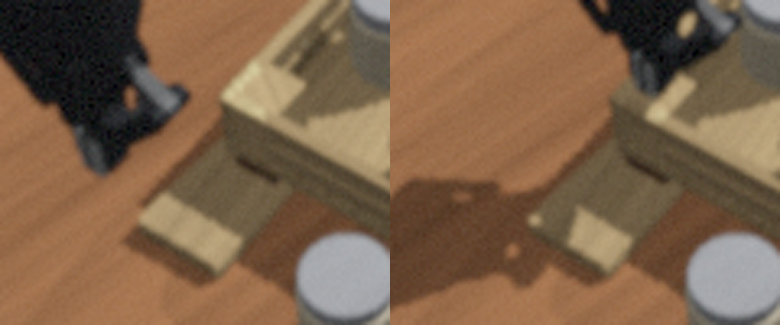

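```bash
python3 -c "
from fit import *
a=np.load('scene0.npy');b=np.load('f2_scene.npy')
g=lambda m:cv2.cvtColor(m[200:260,250:310],cv2.COLOR_RGB2GRAY).astype(np.float32)
print(cv2.phaseCorrelate(g(a),g(b)))
print(ctrl.finish_job(),ctrl.read_state()['force'])"
```

```text
((-0.01053228901460912, 0.05383624388473862), 0.9742254085010953)
the job is handed in; nothing more can be done
the job is handed in; nothing more can be done
```

The wedge is under the short foot and fills the gap. I handed the job in at about 20 s of the 54 s, with the fingertips still pressing the post at about 16 N.

- **Wedge:** I pushed it about 65 mm along the table, thin end first. Resistance rose sharply to about 8 N when the slope met the foot, and I stopped there.
- **Press test:** between 2.6 N and 16.6 N the post gave only about 0.15 mm, so no further push was needed. The pressed height agrees with a level crate to within about 0.5 mm.
- **Crate position:** the scene camera shows the crate shifted less than 0.1 px from the first picture.
- **Disagreement:** with the fingers shut, the real tips sat about 32 mm higher than the reported TCP. All three cameras suggested it, and touching the table confirmed it. I allowed for this in the push and the press.
- **Sideways force:** the press carried a small sideways force of about 1 to 4 N on the post, which did not move the crate.

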